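# Fit the slicing insert and hold the slicer at half speed

## Robot

A 7-joint arm with a two-finger parallel gripper is mounted at the origin on the work surface. World frame = base frame: x ahead of the robot, y to its left, z up, the work surface at z = 0. Lengths are in m, angles in degrees, forces in N, time in s.
With the tool pointing down it reaches from about 0.425 to 0.875 m from the base axis. Payload 4.7 kg.
Tool frame: the origin (TCP) lies on the mounting face of the last link; the fingertips stand 182 mm ahead of it and the grasp point (between the pads) lies 164 mm ahead of it; z points along the fingers, x is the direction in which the jaws open and shut, and the axes are right-handed (so a half turn about z gives the same grasp; the last joint's range is limited). The gripper opens to 87 mm and grips with 3 to 60 N. Pads are 19 mm wide; open, the fingers measure 117 mm over their backs; the gripper's body (75 mm by 190 mm) begins 51 mm behind the grasp point.
Start: joints at [-72.989, 18.392, -4.016, 83.108, 1.295, 78.541, -3.26], TCP at [0.181, 0.624, 0.405] pointing down, gripper open.
Joint ranges: [-163.93, 163.93], [-17.29, 119.83], [-79.2, 71.16], [3.27, 140.29], [-89.18, 269.18], [5.43, 117.66], [-154.24, 154.24]. Speed limits (degrees/s): [147.25, 147.25, 180, 180, 180, 180, 180].

## Interface

Orientations are given as [roll, pitch, yaw] about the fixed x, y, z axes, in that order (R = Rz(yaw) Ry(pitch) Rx(roll)).
In Python, from cell import status, cams, env, outline_of, landmark_of gives the robot as it stands. The module is installed in compiled form; this text tells all that it offers.
- The arm moves only by the tool jog_arm, never from a script. Its argument "rows" is a list of rows, each a list of 7 numbers: the closure, from 0 (fully open) to 1 (shut), then the shift along the tool's x, y, z in m, then the turn, a rotation vector about the tool's x, y, z in degrees. A call has 1 to 12 rows; each row shifts and turns the commanded pose from where the row before left it, along the tool's axes as they then stand; what a row does not reach is not made up. A row lasts 1/12 s, in which the tool goes at most 41.7 mm and 7.16 degrees, less where a joint would pass 70% of its speed; a pose out of reach is approached as far as the arm can. A call with a gripper value outside its range is refused whole. The fingers move at their own pace and stop on an object; "grip_force" is the grip in N (left out, the last holds). Time passes only in rows, so rows that do not move let the fingers close. It gives the time, the measured TCP pose, the force and the opening at its end, in the units of the state.
- status.get_obs(): the state, without advancing time (a new reading comes with each control period).
- cams.read_camera(name): name is "scene" or "top"; returns (picture, depth): 400x640x3 uint8, red, green, blue; 400x640 float32, m along the optical axis (not along the pixel's ray), 0 where there is no reading.
- cams.camera_params(name): a dict with "vfov" (degrees; the focal length in pixels is half the picture's height over the tangent of half this angle, whatever the lens; pixels are square), "cx", "cy" (the principal point, pixels), "k1" (the pictures are not rectified: a ray, as slopes to the right and down, at radius r is drawn at 1 + k1 r^2 times it, then the intrinsics apply), "eye" and "attitude" of the camera in the world. Camera axes: x right, y up, looking along -z (the intrinsics and any distortion apply to the point x, -y, -z); pixel columns grow to the right and rows downward; lengths in m; the calibration is good to about 2 mm. A picture is of the moment at which its call begins. camera_params takes no time and is no camera call.
- env.sign_off(): hands the job in, once; it reports no verdict.
Trained networks look in the newest picture that a camera, given by its name, has taken for a name from the list of things; names that differ only in an ending like _2 or _b are one class to them, and where a whole thing is asked for, a point or a joint stands for the part that bears it (a point fixed in the world has none). Each returns a list of dicts, best first, with "conf" (0 to 1); they miss things now and then, are a little off and sometimes report something else, mostly with a low value. They report only what shows in the picture. A call takes as long as a camera call. They do not tell look-alikes from the thing itself.
- outline_of(camera, name): "pixels" (400x640 bool, what is visible of it) and "box" ([left, top, right, bottom] in pixels, round what is visible of it).
- landmark_of(camera, name): "position" ([row, column] in pixels: a listed point, or the origin of a listed thing).
The state is a dict: "time_s": time; "qpos": joint angles; "joint_velocities": joint speeds; "effort": joint torques, N m; "tool_pos": TCP position; "tool_rot": TCP orientation; "force": force on the tool from outside, world axes, zero at the start; "wrist_torque": the same for the moment, N m; "grip_width": finger opening in m.
Only numpy, scipy, OpenCV 4.12 (cv2) and the standard library are available. Lean on these libraries where they do the work, as an engineer would, in place of code of your own. Each camera call takes 0.05 s, during which the arm holds its last target. There are 200 camera calls.

## Task

Take the slicing insert, the one with the long bar grip, out of the drying rack, slide it down into the slot of the bench slicer until it is fully home, and let go of it. Only then press the slicer's spring-loaded lever down by its black grip to about halfway, level with the pointer beside it, never down to the bottom (that is full speed), and finish while still holding it there: the program ends with the lever held, not released. Leave the other insert, the bowl, the mug and the jar where they are.

Things in the scene. Friction and masses are not known exactly. Their poses are not given: they have to be found in the camera images.
- slicing_insert: The insert to fit: white plastic plate 8 mm thick (x), 100 mm wide (y), 95 mm tall (z), edges square, with a slanting steel blade strip on its faces and a bar grip on its top edge: 14 mm thick (x), 70 mm long (y), from 93 to 121 mm above the underside. Origin at the centre of its underside, z up, x across its thickness. Loose, 0.1 to 0.25 kg. It may go into the slot either way round.
- grating_insert: The other insert, not to be moved: same white plate, but dotted with dark round holes on its faces and with a round knob grip (24 mm diameter, top 122 mm above the underside) instead of the bar. Origin at the centre of its underside. Loose.
- rack: Grey drying rack with steel prongs, fixed, 220 mm (x) by 170 mm (y), floor 12 mm high. Two slots across it at x = -50 and +50 mm of its frame hold the inserts upright (plate thickness along the rack's x) between 62 mm tall steel prongs, 12 mm clear across the thickness; an insert is lifted straight up out of it. Which insert is in which slot varies. Origin at the centre of its underside.
- slicer: Bench slicer, fixed: dark foot plate 170 mm (x) by 300 mm (y) and 20 mm thick; on its +y side a white head 110 x 140 mm, 110 mm tall, with the slot in its top; a grey motor block 80 mm tall in the middle; the lever and its pointer on its -y side. Origin at the centre of its underside, z up.
- slicer_slot (a point): Centre of the slot's mouth, at the top face of the slicer's head (110 mm above the table). The slot is 11 mm across (slicer's x) by 104 mm long (slicer's y); its mouth flares by 4 mm on every side over the top 6 mm; it is 60 mm deep: fully home, the insert's underside is 60 mm below this point and its bar grip stands 33 to 61 mm above it. Axes as the slicer.
- lever: The whole lever: a 12 mm steel rod with the black grip bar at its free end. Origin on its pivot, 85 mm above the table; the rod runs from there to the slicer's -x side.
- lever_grip (a point): Centre of the black grip bar at the free end of the lever: 28 mm diameter, 52 mm long along the slicer's y. Released it stands 115 mm above the table; it moves down along an arc to 85 mm at half travel and 55 mm at the bottom stop. It lies 120 mm from the lever's pivot, on the slicer's -x side of it.
- run_lever (a joint): Lever angle in rad: 0 released (lever slopes 0.25 rad up from its pivot), grows as the grip is pressed down, 0.25 is halfway (lever level), 0.5 the bottom stop. A spring returns it to 0: about 2 N at the grip to start it, 6 N at halfway, 10 N at the bottom.
- halfway_pointer (a point): Tip of the fixed steel pointer that stands 43 mm to the slicer's -y side of the grip bar's centre, 85 mm above the table: the centre of the grip bar is level with it when the lever is halfway.
- bowl: Steel mixing bowl, 140 mm wide and 65 mm tall, beyond the work; leave alone. Origin at the centre of its underside.
- mug: White mug, 76 mm wide and 90 mm tall, to the left of the work; leave alone. Origin at the centre of its underside.
- jar: Closed glass jar, 68 mm wide and 110 mm tall, to the right of the work; leave alone. Origin at the centre of its underside.
There are look-alikes about, which are no part of the job. What is shaped like the slicing_insert but yellow is not meant.

How it is judged (in metres and radians):
On the way:
1. the slicing insert is fully home in the slicer's slot and let go, with the lever still up (z of slicing_insert in the frame of slicer_slot below -0.055 m and horizontal distance between slicing_insert and slicer_slot below 0.006 m and angle between slicing_insert's own z axis and vertical below 0.06 rad and angle between the x axis of slicing_insert and the x axis of slicer, either way round below 0.06 rad and contact force between the fingers and slicing_insert below 0.2 N and value of joint run_lever below 0.06 rad), for 0.2 s.
At the end, for the whole second after the job is handed in: Insert home: underside at least 55 of 60 mm down the slot, within 6 mm of its centre, upright and square within 0.06 rad, not touched by the robot. The fingers still hold the lever by its grip (over 3 N), at rest, at 0.25 rad within 0.08 (grip about level with the pointer within 9 mm) (z of slicing_insert in the frame of slicer_slot below -0.055 m and horizontal distance between slicing_insert and slicer_slot below 0.006 m and angle between slicing_insert's own z axis and vertical below 0.06 rad and angle between the x axis of slicing_insert and the x axis of slicer, either way round below 0.06 rad and contact force between each of the arm, the fingers and slicing_insert below 0.2 N and value of joint run_lever between 0.17 and 0.33 rad and velocity of joint run_lever between -0.1 and 0.1 rad/s and contact force between the fingers and lever above 3 N); the arm keeps its last pose, push and grip.
It fails at once if the lever is pressed (beyond 0.1 rad) while the slicing insert is not home in the slot (value of joint run_lever above 0.1 rad and not (z of slicing_insert in the frame of slicer_slot below -0.055 m and horizontal distance between slicing_insert and slicer_slot below 0.006 m and angle between slicing_insert's own z axis and vertical below 0.06 rad and angle between the x axis of slicing_insert and the x axis of slicer, either way round below 0.06 rad)).
It fails at once if the lever is pressed nearly to the bottom (beyond 0.44 rad) (value of joint run_lever above 0.44 rad).
It fails at once if the other insert is moved by more than 25 mm (distance of grating_insert from where it was at the start of the episode above 0.025 m).
It fails at once if the bowl, mug or jar is moved by more than 30 mm (distance of any of bowl, mug, jar from where it was at the start of the episode above 0.03 m).
It also fails if it takes over 61 s, if anything falls off the work surface, if the arm or the gripper's body presses on something with over 40 N, if the wrist force passes 120 N, or if a joint passes its speed limit or range.

## Working session

There is one attempt and no reset: what is moved stays moved. The work goes in short steps, Python scripts to look and compute and a tool call to move; the robot and the scene stay as the last step left them, time stands still between calls to the robot, and variables do not carry over. Pictures are saved under pics/ and viewed, about 8 in all and at most 12, crops included, and the job is handed in when it is done.

Besides the shell and the picture viewer there is one more tool, called after "Emit:" in YAML: its name, and indented under it one key for each argument. jog_arm: Moves the arm, as the interface text tells. Its arguments: {"type":"object","properties":{"rows":{"type":"array"},"grip_force":{"type":"number"}},"required":["rows"]}

```bash
mkdir -p pics; cat > h.py <<'E'
import numpy as np, cv2
from cell import status, cams, env, outline_of, landmark_of
from scipy.spatial.transform import Rotation as R
def K(n):
    p=cams.camera_params(n); f=200/np.tan(np.radians(p['vfov'])/2)
    return p,np.array([[f,0,p['cx']],[0,f,p['cy']],[0,0,1]]),np.array([p['k1'],0,0,0,0.])
def att(p):
    a=np.array(p['attitude'],float)
    return a if a.shape==(3,3) else R.from_euler('xyz',a,degrees=True).as_matrix()
def ray(n,uv):
    p,k,d=K(n); s=cv2.undistortPoints(np.array(uv,float).reshape(-1,1,2),k,d).reshape(-1,2)
    return np.array(p['eye']),np.c_[s[:,0],-s[:,1],-np.ones(len(s))]@att(p).T
def atz(n,uv,z):
    e,r=ray(n,uv); return e+r*((z-e[2])/r[:,2])[:,None]
def atd(n,uv,depth):
    e,r=ray(n,uv); uv=np.array(uv,float).reshape(-1,2).astype(int)
    return e+r*depth[uv[:,1],uv[:,0]][:,None]
E
python3 - <<'E'
from h import *
print({k:np.round(v,4).tolist() for k,v in status.get_obs().items()})
for n in('scene','top'):
    print(cams.camera_params(n))
    im,d=cams.read_camera(n); cv2.imwrite(f'pics/{n}0.png',im[...,::-1]); np.save(n+'0.npy',d)
    for t in('slicing_insert','grating_insert','rack','slicer','slicer_slot','lever','lever_grip','halfway_pointer','bowl','mug','jar'):
        print(n,t,[(round(float(o['conf']),2),np.round(o['position']).tolist()) for o in landmark_of(n,t)][:4])
E
```

```text
{'time_s': 0.0, 'qpos': [-72.9893, 18.4414, -4.0153, 83.1763, 1.2952, 78.5424, -3.2606], 'joint_velocities': [-0.0287, 0.0932, -0.0689, 0.0178, 0.0068, -0.0146, -0.0014], 'effort': [-0.0, -49.128, -0.4037, -31.2541, -0.0638, 0.0435, 0.0002], 'tool_pos': [0.1814, 0.624, 0.4036], 'tool_rot': [179.9938, 0.1148, 73.7983], 'force': [-0.0006, 0.4699, -0.6699], 'wrist_torque': [-0.0111, 0.0012, -0.0478], 'grip_width': 0.0867}
{'vfov': 45.81709651654522, 'cx': 321.9532115333951, 'cy': 196.65091531772075, 'k1': -0.0920285285385352, 'eye': array([1.00942836, 0.85312565, 1.37638331]), 'attitude': array([ 37.4723372 ,  -0.99341605, 151.43505075])}
scene slicing_insert [(0.93, [284.0, 398.0]), (0.6, [220.0, 393.0]), (0.58, [249.0, 360.0]), (0.56, [200.0, 358.0])]
scene grating_insert [(0.96, [258.0, 336.0]), (0.73, [155.0, 271.0])]
scene rack [(0.74, [158.0, 270.0]), (0.6, [252.0, 347.0])]
scene slicer [(0.85, [181.0, 294.0])]
scene slicer_slot [(0.91, [173.0, 300.0])]
scene lever [(0.53, [155.0, 267.0])]
scene lever_grip [(0.45, [142.0, 297.0])]
scene halfway_pointer [(0.68, [140.0, 292.0])]
sce
[... 160 characters left out ...]
313.4228453542288, 'cy': 206.95851121499575, 'k1': 0.013572037386115683, 'eye': array([0.28342569, 0.01079548, 1.66150495]), 'attitude': array([  8.68138025,  -0.9929918 , -90.58179356])}
top slicing_insert [(0.74, [268.0, 269.0]), (0.72, [223.0, 262.0]), (0.67, [265.0, 229.0]), (0.64, [248.0, 310.0])]
top grating_insert [(0.7, [218.0, 392.0]), (0.61, [195.0, 256.0])]
top rack [(0.8, [208.0, 261.0])]
top slicer [(0.67, [205.0, 358.0])]
top slicer_slot [(0.72, [204.0, 340.0])]
top lever [(0.67, [183.0, 380.0])]
top lever_grip [(0.73, [212.0, 383.0])]
top halfway_pointer [(0.64, [217.0, 393.0])]
top bowl [(0.72, [150.0, 313.0])]
top mug [(0.82, [201.0, 176.0])]
top jar [(0.88, [198.0, 435.0])]
```

View pics/scene0.png

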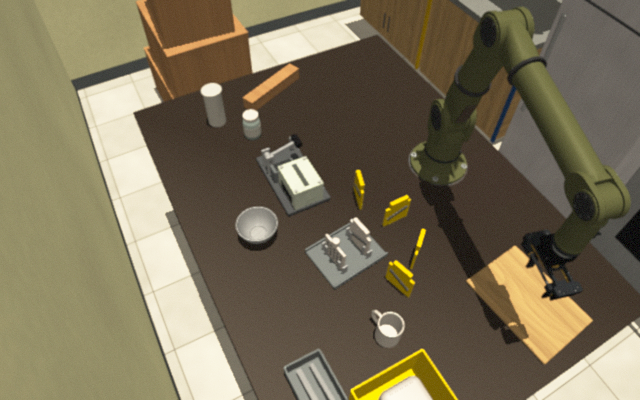

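View pics/top0.png

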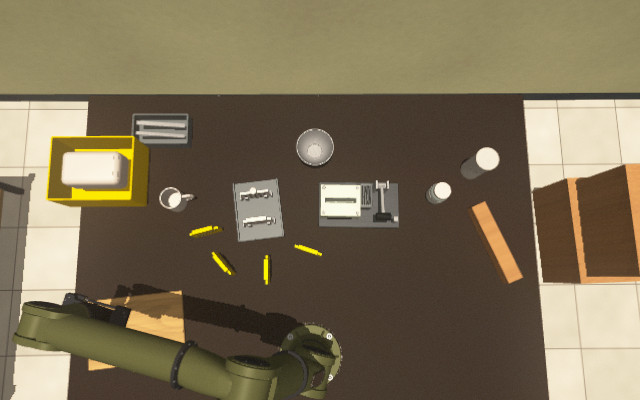

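The scene shows the rack at about (345,250) with two white inserts, the slicer at about (292,180) with its lever at (297,142), and four yellow look-alikes. From the top, the rack inserts are at (256,194) and (259,221), the slot is at (341,200) and the lever grip at (383,217). I'll enlarge the rack and slicer to confirm which insert is which.

```bash
python3 - <<'E'
from h import *
s=cv2.imread('pics/scene0.png');t=cv2.imread('pics/top0.png')
a=cv2.resize(s[205:285,300:400],(400,320),interpolation=3)
b=cv2.resize(t[170:250,220:320],(400,320),interpolation=3)
c=cv2.resize(s[130:215,250:335],(400,270),interpolation=3)
e=cv2.resize(t[170:235,315:405],(400,270),interpolation=3)
cv2.imwrite('pics/crop1.png',np.vstack([np.hstack([a,b]),np.hstack([c,e])]))
d=np.load('top0.npy')
# height map from top camera
vv,uu=np.mgrid[170:245,225:405]
P=atd('top',np.c_[uu.ravel(),vv.ravel()],d); np.save('P.npy',P)
Z=P[:,2].reshape(vv.shape)
def sel(box,z0,z1):
    m=(P[:,0]>box[0])&(P[:,0]<box[1])&(P[:,1]>box[2])&(P[:,1]<box[3])&(P[:,2]>z0)&(P[:,2]<z1); return P[m]
print('rack c',atz('top',[[258,210],[341,200],[383,217]],0.1))
h,_=np.histogram(P[:,2],bins=np.arange(-.02,.2,.01));print(h)
im=cv2.cvtColor(t,cv2.COLOR_BGR2RGB)
for n,lo,hi in[('head',.10,.12)]:
    m=(Z>lo)&(Z<hi)&(uu>315)
    pts=P[m.ravel()]; print(n,len(pts),pts.min(0),pts.max(0),cv2.minAreaRect(pts[:,:2].astype(np.float32)))
m=(Z>.012-.006)&(Z<.03)&(uu<295); print('rackfloor',cv2.minAreaRect(P[m.ravel()][:,:2].astype(np.float32)))
m=(Z>.012)&(Z<.03)&(uu>305); print('foot',cv2.minAreaRect(P[m.ravel()][:,:2].astype(np.float32)))
m=(Z>.085)&(uu<295); q=P[m.ravel()]
for v in range(180,232,2):
    print(v,' '.join('%3d'%(1000*z) for z in Z[v-170,15:55:2]))
E
```

```text
rack c [[ 0.51220346  0.17717632  0.1       ]
 [ 0.54589145 -0.11701622  0.1       ]
 [ 0.48379204 -0.26466072  0.1       ]]
[  73 4157 3812 2100  838   53  102  108   83  233  215  127  819  493
  134   99    2    0    0    0    0]
head 1233 [ 0.47412842 -0.28656017  0.10000392] [ 0.61650625 -0.04473522  0.11995517] ((0.5460598468780518, -0.16556426882743835), (0.24114857614040375, 0.14243283867835999), 89.62281799316406)
rackfloor ((0.5390161275863647, 0.18054473400115967), (0.25620707869529724, 0.2809353470802307), 89.80242919921875)
foot ((0.5447729229927063, -0.18893685936927795), (0.26612886786460876, 0.3056032657623291), 3.207427740097046)
180   2  -4   3  -1   2   1   1  -6  -2   0  12   4  11   8  11  15  10   6  24  -9
182   3   3   3   5  14   9   7   9  17   8  10   9  16   9   8   9  10   6  10  -5
184   6  10   9  10   5  14   7   7  10  14  11  21   6  12   9   2  11   8  15  10
186   7   8   1  10  10   9   6  12  11  15  21  14   3   6  10  11   9  18   4  26
188  11  19  12  11   4   6 132 132  12   8  14  13  12  10  10  10  13  13  13  22
190  21   9  12   9   9 1
[... 1038 characters left out ...]
   8  10  14  14   6   8  12
216   4  15  11  10   8   9   9   9  14 130 128 129 128 120   6  15  11   9   8  14
218  15   5   7 136 132 133 131 130 132 126 135 132 138 133 101 102   4  51   5   5
220  10   8 106 129 138 138 134 133 132 133 126 114 103  80  73  68  48  47  14  11
222   5   6  98  89 106  80  77  71  61  59  46  43  29  25  63  39  10  42   8   9
224  14  10  44  38  65  60  12  10   6   8   8  12  13  11  21  10   6   8  11   6
226  17  10  43  13  14  26  15  14  10  14  10  13  12  14  10  13   7   6  12  15
228  12  11  10  11   8  11  11  14  11  14   9  11  15   9  13  18   4   6  13   7
230   5  16   7  12  12  11  10  11  12  16  11  13   6  13   6   8  18   6  14  12
```

View pics/crop1.png

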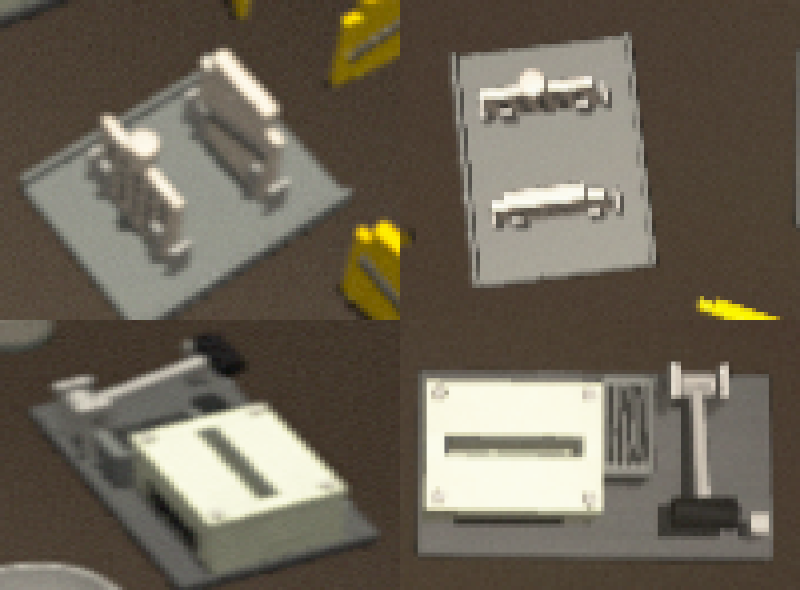

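Candidates by top pixels:
- White bar-grip insert in the near slot at (259,220).
- White knob insert in the far slot at (256,194).
- Yellow look-alikes at (205,231), (222,263), (267,269) and (308,250).

The crop confirms that (259,220) is white with a long bar and a slanting blade, so that is the target. Next I'll take accurate measurements.

```bash
python3 - <<'E'
from h import *
def meas(n,mask,z,lab):
    v,u=np.nonzero(mask)
    if len(v)<8: print(lab,'few');return
    p=atz(n,np.c_[u,v],z)[:,:2]
    r=cv2.minAreaRect(p.astype(np.float32)); w=np.linalg.svd(p-p.mean(0))[2][0]
    print(n,lab,len(p),'mean',p.mean(0).round(4),'rect',np.round(r[0],4),np.round(r[1],4),round(r[2],1),'long axis deg',round(np.degrees(np.arctan2(w[1],w[0]))%180,1))
for n in('top','scene'):
    im=cv2.imread(f'pics/{n}0.png'); d=np.load(n+'0.npy'); g=cv2.cvtColor(im,cv2.COLOR_BGR2GRAY)
    vv,uu=np.mgrid[0:400,0:640]; P=atd(n,np.c_[uu.ravel(),vv.ravel()],d).reshape(400,640,3)
    X,Y,Z=P[...,0],P[...,1],P[...,2]
    box=lambda a,b,c,e:(X>a)&(X<b)&(Y>c)&(Y<e)
    meas(n,box(.43,.51,.1,.25)&(Z>.122)&(Z<.15),.133,'bar')
    meas(n,box(.35,.68,.02,.32)&(abs(Z-.012)<.02)&(im[...,2]>75),.012,'rack')
    H=box(.45,.64,-.21,-.02)&(abs(Z-.11)<.012)&(g>150); meas(n,H,.11,'head')
    S=cv2.morphologyEx(H.astype(np.uint8),cv2.MORPH_CLOSE,np.ones((9,9)))>0
    S=cv2.erode(S.astype(np.uint8),np.ones((9,9)))>0
    meas(n,S&(g<130),.107,'slot')
    meas(n,box(.42,.54,-.32,-.2)&(Z>.075)&(Z<.14)&(g<60),.122,'grip')
    meas(n,box(.38,.7,-.38,.0)&(abs(Z-.02)<.012)&(g>45)&(g<150),.02,'foot')
    print([ (k,atz(n,[landmark_of(n,k)[0]['position'][::-1]],z).round(4)[0].tolist()) for k,z in(('slicer_slot',.11),('lever_grip',.115),('halfway_pointer',.085),('rack',0),('lever',.085),('slicer',0))])
E
```

```text
top bar 90 mean [0.4784 0.1807] rect [0.4784 0.1805] [0.0151 0.0697] 6.8 long axis deg 96.4
top rack 4671 mean [0.5016 0.1606] rect [0.5141 0.1723] [0.2996 0.3278] 89.6 long axis deg 157.6
top head 1105 mean [ 0.5445 -0.1133] rect [ 0.546  -0.1145] [0.1379 0.1112] 89.3 long axis deg 84.7
top slot 77 mean [ 0.547  -0.1111] rect [ 0.5462 -0.1129] [0.1065 0.0137] 87.6 long axis deg 88.3
top grip 106 mean [ 0.4849 -0.2605] rect [ 0.4863 -0.2609] [0.0494 0.0247] 89.5 long axis deg 86.9
top foot 1636 mean [ 0.5247 -0.2218] rect [ 0.5413 -0.1884] [0.3558 0.2971] 87.9 long axis deg 100.2
[('slicer_slot', [0.5289, -0.1113, 0.11]), ('lever_grip', [0.501, -0.2641, 0.115]), ('halfway_pointer', [0.4858, -0.3035, 0.085]), ('rack', [0.5325, 0.1751, 0.0]), ('lever', [0.6101, -0.2621, 0.085]), ('slicer', [0.5419, -0.191, 0.0])]
scene bar 108 mean [0.4832 0.1864] rect [0.4836 0.1861] [0.0188 0.0747] 7.1 long axis deg 96.0
scene rack 4825 mean [0.5585 0.1993] rect [0.515  0.1714] [0.311 0.337] 89.9 long axis deg 139.1
scene head 898 mean [ 0.5496 -0.1089] rect [ 0.5492 -0.111 ] [0.1447 0.1103] 88.9 long axis deg 89.3
scene slot 66 mean [ 0.5462 -0.1112] rect [ 0.5463 -0.1121] [0.0972 0.0104] 88.8 long axis deg 88.9
scene grip 89 mean [ 0.4896 -0.2549] rect [ 0.4905 -0.2552] [0.0685 0.0272] 87.2 long axis deg 83.8
scene foot 1005 mean [ 0.568  -0.1728] rect [ 0.5454 -0.1842] [0.3123 0.3494] 1.5 long axis deg 80.3
[('slicer_slot', [0.5452, -0.1152, 0.11]), ('lever_grip', [0.4868, -0.2511, 0.115]), ('halfway_pointer', [0.4874, -0.2979, 0.085]), ('rack', [0.5714, -0.3265, 0.0]), ('lever', [0.6015, -0.2698, 0.085]), ('slicer', [0.5406, -0.1754, 0.0])]
```

```bash
cat >> h.py <<'E'
def plan(goal,yaw,N,start=None):
    """constant row (shift, turn) repeated N times bringing TCP from measured pose to goal, tool down"""
    o=status.get_obs(); p0=np.array(o['tool_pos']); R0=R.from_euler('xyz',o['tool_rot'],degrees=True)
    rv=(R0.inv()*R.from_euler('xyz',[180,0,yaw],degrees=True)).as_rotvec()/N
    Ms=[(R0*R.from_rotvec(rv*k)).as_matrix() for k in range(N)]
    s=np.linalg.solve(sum(Ms),np.array(goal)-p0)
    path=p0+np.cumsum([M@s for M in Ms],0)
    print('row',np.r_[s.round(5),np.degrees(rv).round(3)].tolist(),'x',N,'minR %.3f'%np.hypot(*path[:,:2].T).min(),'maxR %.3f'%np.hypot(*path[:,:2].T).max())
E
python3 -c "
from h import *
plan([.481,.183,.40],6.3,24)"
```

```text
row [-0.00298, 0.02337, 0.0002, -0.0, -0.0, 2.812] x 24 minR 0.515 maxR 0.647
```

Emit:
jog_arm:
  rows:
    - [0,-0.003,0.0234,0.0002,0,0,2.81]
    - [0,-0.003,0.0234,0.0002,0,0,2.81]
    - [0,-0.003,0.0234,0.0002,0,0,2.81]
    - [0,-0.003,0.0234,0.0002,0,0,2.81]
    - [0,-0.003,0.0234,0.0002,0,0,2.81]
    - [0,-0.003,0.0234,0.0002,0,0,2.81]
    - [0,-0.003,0.0234,0.0002,0,0,2.81]
    - [0,-0.003,0.0234,0.0002,0,0,2.81]
    - [0,-0.003,0.0234,0.0002,0,0,2.81]
    - [0,-0.003,0.0234,0.0002,0,0,2.81]
    - [0,-0.003,0.0234,0.0002,0,0,2.81]
    - [0,-0.003,0.0234,0.0002,0,0,2.81]

```text
time_s: 2.8
tool_pos: [0.3997, 0.4468, 0.4024]
tool_rot: [-180.0, -0.0, 39.8]
force: [-0.0, -0.3, -0.0]
grip_width: 0.087
```

Emit:
jog_arm:
  rows:
    - [0,-0.003,0.0234,0.0002,0,0,2.81]
    - [0,-0.003,0.0234,0.0002,0,0,2.81]
    - [0,-0.003,0.0234,0.0002,0,0,2.81]
    - [0,-0.003,0.0234,0.0002,0,0,2.81]
    - [0,-0.003,0.0234,0.0002,0,0,2.81]
    - [0,-0.003,0.0234,0.0002,0,0,2.81]
    - [0,-0.003,0.0234,0.0002,0,0,2.81]
    - [0,-0.003,0.0234,0.0002,0,0,2.81]
    - [0,-0.003,0.0234,0.0002,0,0,2.81]
    - [0,-0.003,0.0234,0.0002,0,0,2.81]
    - [0,-0.003,0.0234,0.0002,0,0,2.81]
    - [0,-0.003,0.0234,0.0002,0,0,2.81]

```text
time_s: 3.8
tool_pos: [0.4815, 0.1799, 0.4]
tool_rot: [-180.0, -0.0, 6.1]
force: [0.2, -1.0, 0.1]
grip_width: 0.0868
```

Emit:
jog_arm:
  rows:
    - [0,0,0,0,0,0,0]
    - [0,0,0,0,0,0,0]
    - [0,0,0,0,0,0,0]

```text
time_s: 4.05
tool_pos: [0.4812, 0.1823, 0.4001]
tool_rot: [-179.9, -0.0, 6.3]
force: [0.6, 0.0, 0.1]
grip_width: 0.0871
```

```bash
python3 -c "
from h import *
plan([.481,.183,.284],6.3,10)"
```

```text
row [-2e-05, -6e-05, 0.01161, -0.006, -0.001, 0.004] x 10 minR 0.515 maxR 0.515
```

Emit:
jog_arm:
  rows:
    - [0,0,-0.0006,0.0116,0,0,0]
    - [0,0,0,0.0116,0,0,0]
    - [0,0,0,0.0116,0,0,0]
    - [0,0,0,0.0116,0,0,0]
    - [0,0,0,0.0116,0,0,0]
    - [0,0,0,0.0116,0,0,0]
    - [0,0,0,0.0116,0,0,0]
    - [0,0,0,0.0116,0,0,0]
    - [0,0,0,0.0116,0,0,0]
    - [0,0,0,0.0116,0,0,0]
    - [0,0,0,0,0,0,0]
    - [0.5,0,0,0,0,0,0]
  grip_force: 12

```text
time_s: 5.05
tool_pos: [0.4812, 0.1828, 0.2832]
tool_rot: [180.0, 0.1, 6.4]
force: [0.4, -0.2, -0.1]
grip_width: 0.0846
```

Emit:
jog_arm:
  rows:
    - [1,0,0,0,0,0,0]
    - [1,0,0,0,0,0,0]
    - [1,0,0,0,0,0,0]
    - [1,0,0,0,0,0,0]
    - [1,0,0,0,0,0,0]
    - [1,0,0,0,0,0,0]
    - [1,0,0,0,0,0,0]
    - [1,0,0,0,0,0,0]
    - [1,0,0,0,0,0,0]
    - [1,0,0,0,0,0,0]
  grip_force: 12

```text
time_s: 5.88
tool_pos: [0.4814, 0.1829, 0.2839]
tool_rot: [-180.0, 0.0, 6.4]
force: [0.4, 0.4, -0.8]
grip_width: 0.0217
```

Emit:
jog_arm:
  rows:
    - [1,0,0,0,0,0,0]
    - [1,0,0,0,0,0,0]
    - [1,0,0,0,0,0,0]
    - [1,0,0,0,0,0,0]
  grip_force: 30

```text
time_s: 6.22
tool_pos: [0.4814, 0.1829, 0.2839]
tool_rot: [-180.0, -0.0, 6.4]
force: [0.6, 0.5, 0.1]
grip_width: 0.0138
```

Emit:
jog_arm:
  rows:
    - [1,0,0,0,0,0,0]
    - [1,0,0,-0.005,0,0,0]
    - [1,0,0,-0.01,0,0,0]

```text
time_s: 6.47
tool_pos: [0.4806, 0.1826, 0.298]
tool_rot: [179.9, 0.2, 6.4]
force: [0.2, -0.1, -2.1]
grip_width: 0.0136
```

Emit:
jog_arm:
  rows:
    - [1,0,0,-0.012,0,0,0]
    - [1,0,0,-0.012,0,0,0]
    - [1,0,0,-0.012,0,0,0]
    - [1,0,0,-0.012,0,0,0]
    - [1,0,0,-0.012,0,0,0]
    - [1,0,0,-0.012,0,0,0]
    - [1,0,0,-0.012,0,0,0]
    - [1,0,0,-0.012,0,0,0]
    - [1,0,0,-0.012,0,0,0]
    - [1,0,0,-0.012,0,0,0]
    - [1,0,0,-0.012,0,0,0]
    - [1,0,0,-0.012,0,0,0]

```text
time_s: 7.47
tool_pos: [0.4814, 0.1828, 0.4442]
tool_rot: [-180.0, -0.0, 6.4]
force: [1.1, 0.3, -1.8]
grip_width: 0.0138
```

```bash
python3 -c "
from h import *
plan([.546,-.112,.44],-1.0,24)"
```

```text
row [0.00208, 0.01241, 0.00017, -0.0, -0.0, 0.306] x 24 minR 0.513 maxR 0.557
```

Emit:
jog_arm:
  rows:
    - [1,0.0021,0.0124,0,0,0,0.306]
    - [1,0.0021,0.0124,0,0,0,0.306]
    - [1,0.0021,0.0124,0,0,0,0.306]
    - [1,0.0021,0.0124,0,0,0,0.306]
    - [1,0.0021,0.0124,0,0,0,0.306]
    - [1,0.0021,0.0124,0,0,0,0.306]
    - [1,0.0021,0.0124,0,0,0,0.306]
    - [1,0.0021,0.0124,0,0,0,0.306]
    - [1,0.0021,0.0124,0,0,0,0.306]
    - [1,0.0021,0.0124,0,0,0,0.306]
    - [1,0.0021,0.0124,0,0,0,0.306]
    - [1,0.0021,0.0124,0,0,0,0.306]

```text
time_s: 8.47
tool_pos: [0.5189, 0.0355, 0.443]
tool_rot: [-180.0, -0.0, 2.7]
force: [-0.7, 1.3, -0.5]
grip_width: 0.0135
```

Emit:
jog_arm:
  rows:
    - [1,0.0021,0.0124,0,0,0,0.306]
    - [1,0.0021,0.0124,0,0,0,0.306]
    - [1,0.0021,0.0124,0,0,0,0.306]
    - [1,0.0021,0.0124,0,0,0,0.306]
    - [1,0.0021,0.0124,0,0,0,0.306]
    - [1,0.0021,0.0124,0,0,0,0.306]
    - [1,0.0021,0.0124,0,0,0,0.306]
    - [1,0.0021,0.0124,0,0,0,0.306]
    - [1,0.0021,0.0124,0,0,0,0.306]
    - [1,0.0021,0.0124,0,0,0,0.306]
    - [1,0.0021,0.0124,0,0,0,0.306]
    - [1,0.0021,0.0124,0,0,0,0.306]

```text
time_s: 9.47
tool_pos: [0.5466, -0.1129, 0.443]
tool_rot: [-180.0, -0.0, -1.0]
force: [-0.2, -0.3, -1.6]
grip_width: 0.0137
```

Emit:
jog_arm:
  rows:
    - [1,0,0,0,0,0,0]
    - [1,0,0,0,0,0,0]
    - [1,0,0,0,0,0,0]

```text
time_s: 9.72
tool_pos: [0.5465, -0.111, 0.4428]
tool_rot: [-180.0, 0.0, -0.9]
force: [0.4, 0.6, -1.4]
grip_width: 0.0138
```

```bash
python3 - <<'E'
from h import *
im,d=cams.read_camera('scene'); cv2.imwrite('pics/scene1.png',im[...,::-1]); np.save('scene1.npy',d)
im2,d2=cams.read_camera('top'); cv2.imwrite('pics/top1.png',im2[...,::-1]); np.save('top1.npy',d2)
a=cv2.resize(im[60:230,220:400],(540,510),interpolation=3)[...,::-1]
cv2.imwrite('pics/crop2.png',a)
plan([.546,-.112,.44],-1,1)
E
```

```text
row [-0.00051, 0.00142, 0.00285, -0.039, 0.011, 0.11] x 1 minR 0.557 maxR 0.557
```

View pics/crop2.png

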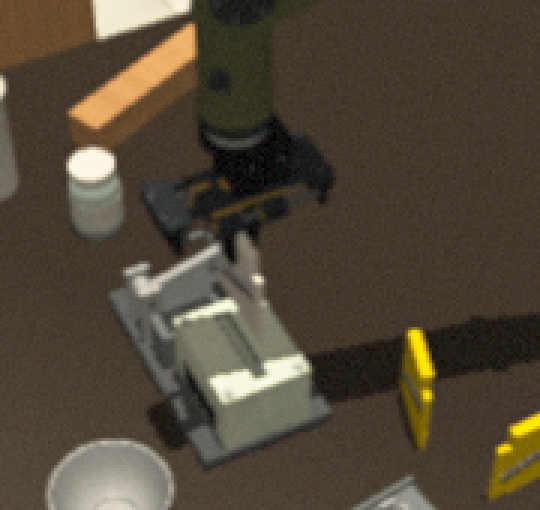

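The insert hangs from the fingers near crop (245,275), just above the head. I'll measure how it sits in the hand.

```bash
python3 - <<'E'
from h import *
for n in('scene','top'):
    im=cv2.imread(f'pics/{n}1.png'); d=np.load(n+'1.npy'); g=cv2.cvtColor(im,cv2.COLOR_BGR2GRAY)
    vv,uu=np.mgrid[0:400,0:640]; P=atd(n,np.c_[uu.ravel(),vv.ravel()],d).reshape(400,640,3)
    X,Y,Z=P[...,0],P[...,1],P[...,2]
    m=(abs(X-.546)<.04)&(abs(Y+.112)<.08)&(Z>.15)&(Z<.30)&(g>75)
    q=P[m]; print(n,len(q),'pct x,y,z',np.percentile(q,[1,5,50,95,99],axis=0).round(4).tolist())
    w=np.polyfit(q[:,1],q[:,0],1); print('dx/dy',w)
    print('pix box',uu[m].min(),uu[m].max(),vv[m].min(),vv[m].max())
    # predicted corner pixels of plate with tool-centred pose
    p,k,dd=K(n); A=att(p)
    c=np.array([.5465,-.1112,.171])
    pts=np.array([[sx*.004,sy*.05,z] for sx in(-1,1) for sy in(-1,1) for z in(0,.095)])+c
    L=(pts-p['eye'])@A; L=L*[1,-1,-1]
    uv=cv2.projectPoints(L,np.zeros(3),np.zeros(3),k,dd)[0].reshape(-1,2); print('pred',uv.round(1).tolist())
    vis=im.copy()
    for u,v in uv: vis[int(round(v)),int(round(u))]=(0,0,255)
    u0,v0=uv.mean(0).astype(int); cv2.imwrite(f'pics/z_{n}.png',cv2.resize(vis[v0-30:v0+30,u0-40:u0+40],(640,480),interpolation=0))
a=cv2.imread('pics/z_scene.png');b=cv2.imread('pics/z_top.png')
cv2.imwrite('pics/crop3.png',cv2.resize(np.hstack([a,b]),(800,300)))
E
```

```text
scene 300 pct x,y,z [[0.5406, -0.1588, 0.1714], [0.5429, -0.1505, 0.1764], [0.5509, -0.088, 0.2278], [0.5539, -0.0605, 0.292], [0.5562, -0.0594, 0.2942]]
dx/dy [-0.01418979  0.54876292]
pix box 292 307 137 172
pred [[294.2, 152.7], [293.4, 133.1], [307.6, 172.2], [307.4, 152.9], [292.1, 153.5], [291.2, 133.9], [305.5, 173.1], [305.2, 153.7]]
top 33 pct x,y,z [[0.5407, -0.0761, 0.1842], [0.5412, -0.0756, 0.1872], [0.5427, -0.0689, 0.2416], [0.5477, -0.062, 0.2667], [0.5479, -0.0615, 0.268]]
dx/dy [0.07193463 0.54833333]
pix box 327 332 191 197
pred [[355.6, 197.4], [358.9, 192.3], [326.2, 197.6], [327.6, 192.5], [355.6, 195.1], [358.9, 189.8], [326.2, 195.3], [327.6, 190.0]]
```

View pics/crop3.png

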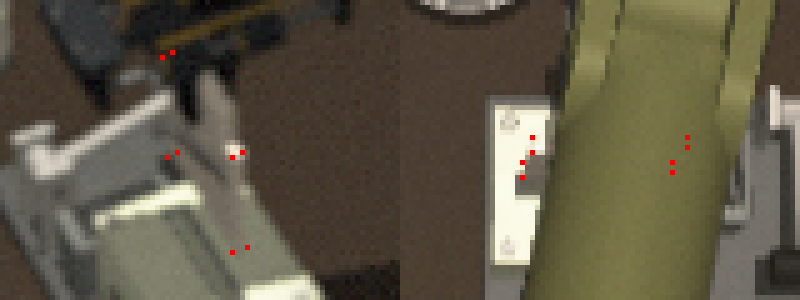

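The predicted corners match the plate: left edge pixel 292 against 291.2, right edge 307 against 307.6. The insert is centred within about 2 mm, so I'll go in.

Emit:
jog_arm:
  rows:
    - [1,0,0.0015,0.01,0,0,0]
    - [1,0,0,0.012,0,0,0]
    - [1,0,0,0.012,0,0,0]
    - [1,0,0,0.012,0,0,0]
    - [1,0,0,0.008,0,0,0]
    - [1,0,0,0.002,0,0,0]
    - [1,0,0,0,0,0,0]

```text
time_s: 10.4
tool_pos: [0.5461, -0.113, 0.3858]
tool_rot: [180.0, 0.1, -1.0]
force: [0.3, -0.1, -1.7]
grip_width: 0.0142
```

Emit:
jog_arm:
  rows:
    - [1,0,0,0.003,0,0,0]
    - [1,0,0,0.003,0,0,0]
    - [1,0,0,0.003,0,0,0]
    - [1,0,0,0.003,0,0,0]
    - [1,0,0,0,0,0,0]

```text
time_s: 10.82
tool_pos: [0.5464, -0.1131, 0.3745]
tool_rot: [-180.0, -0.0, -1.0]
force: [0.2, 0.1, -1.5]
grip_width: 0.0137
```

Emit:
jog_arm:
  rows:
    - [1,0,0,0.004,0,0,0]
    - [1,0,0,0.004,0,0,0]
    - [1,0,0,0.004,0,0,0]
    - [1,0,0,0,0,0,0]

```text
time_s: 11.15
tool_pos: [0.5464, -0.113, 0.3621]
tool_rot: [-180.0, 0.0, -1.0]
force: [1.8, -0.8, -2.7]
grip_width: 0.014
```

Emit:
jog_arm:
  rows:
    - [1,0,0,0.005,0,0,0]
    - [1,0,0,0.005,0,0,0]
    - [1,0,0,0.005,0,0,0]
    - [1,0,0,0.005,0,0,0]
    - [1,0,0,0.005,0,0,0]
    - [1,0,0,0.005,0,0,0]
    - [1,0,0,0.005,0,0,0]
    - [1,0,0,0,0,0,0]

```text
time_s: 11.82
tool_pos: [0.5462, -0.113, 0.3268]
tool_rot: [180.0, 0.0, -1.0]
force: [1.5, 0.4, -2.2]
grip_width: 0.0139
```

Emit:
jog_arm:
  rows:
    - [1,0,0,0.003,0,0,0]
    - [1,0,0,0.002,0,0,0]
    - [1,0,0,0,0,0,0]

```text
time_s: 12.07
tool_pos: [0.5463, -0.1131, 0.3226]
tool_rot: [-180.0, 0.0, -1.0]
force: [0.5, 0.1, -3.0]
grip_width: 0.014
```

Near the bottom; press a touch more to feel the floor, then release and rise.

Emit:
jog_arm:
  rows:
    - [1,0,0,0.002,0,0,0]
    - [1,0,0,0.001,0,0,0]
    - [1,0,0,0,0,0,0]

```text
time_s: 12.32
tool_pos: [0.5467, -0.1133, 0.3219]
tool_rot: [-179.9, -0.1, -1.0]
force: [-1.8, 0.5, 8.7]
grip_width: 0.0139
```

Emit:
jog_arm:
  rows:
    - [0.5,0,0,0,0,0,0]
    - [0.5,0,0,0,0,0,0]
    - [0.5,0,0,0,0,0,0]
    - [0.5,0,0,0,0,0,0]
    - [0.5,0,0,0,0,0,0]
    - [0.5,0,0,0,0,0,0]
    - [0.5,0,0,0,0,0,0]
    - [0.5,0,0,0,0,0,0]

```text
time_s: 12.98
tool_pos: [0.5464, -0.1131, 0.3199]
tool_rot: [-180.0, 0.0, -1.0]
force: [-0.8, -0.3, -0.2]
grip_width: 0.0433
```

Emit:
jog_arm:
  rows:
    - [0.5,0,0,-0.005,0,0,0]
    - [0.5,0,0,-0.01,0,0,0]
    - [0.5,0,0,-0.015,0,0,0]
    - [0.5,0,0,-0.02,0,0,0]
    - [0.5,0,0,-0.02,0,0,0]
    - [0.5,0,0,-0.01,0,0,0]

```text
time_s: 13.48
tool_pos: [0.5469, -0.1136, 0.4034]
tool_rot: [-180.0, -0.3, -1.0]
force: [0.5, 0.3, 1.2]
grip_width: 0.0435
```

Floor contact felt (8.7 N at TCP z 0.322, expected 0.322). The insert is released and the hand is clear. Now I'll close the fingers and go above the lever grip.

```bash
python3 -c "
from h import *
plan([.485,-.259,.37],-1,12)"
```

```text
row [-0.00495, 0.0122, 0.00277, -0.0, -0.021, -0.0] x 12 minR 0.548 maxR 0.556
```

Emit:
jog_arm:
  rows:
    - [1,-0.005,0.0122,0,0,0,0]
    - [1,-0.005,0.0122,0,0,0,0]
    - [1,-0.005,0.0122,0,0,0,0]
    - [1,-0.005,0.0122,0,0,0,0]
    - [1,-0.005,0.0122,0,0,0,0]
    - [1,-0.005,0.0122,0.004,0,0,0]
    - [1,-0.005,0.0122,0.004,0,0,0]
    - [1,-0.005,0.0122,0.005,0,0,0]
    - [1,-0.005,0.0122,0.005,0,0,0]
    - [1,-0.005,0.0122,0.005,0,0,0]
    - [1,-0.005,0.0122,0.005,0,0,0]
    - [1,-0.005,0.0122,0.005,0,0,0]

```text
time_s: 14.48
tool_pos: [0.4826, -0.2601, 0.3661]
tool_rot: [-180.0, 0.1, -1.1]
force: [-0.6, 0.0, 0.3]
grip_width: 0.0006
```

Emit:
jog_arm:
  rows:
    - [1,0,0,0,0,0,0]
    - [1,0,0,0,0,0,0]
    - [1,0,0,0,0,0,0]

```text
time_s: 14.73
tool_pos: [0.484, -0.2582, 0.3669]
tool_rot: [-180.0, -0.0, -1.0]
force: [-0.7, 0.1, -0.0]
grip_width: 0.0004
```

```bash
python3 - <<'E'
from h import *
o=status.get_obs();print(o['tool_pos'],o['tool_rot'],o['grip_width'],o['time_s'])
out=[]
for n in('scene','top'):
    im,d=cams.read_camera(n); im=im[...,::-1].copy(); g=cv2.cvtColor(im,cv2.COLOR_BGR2GRAY)
    vv,uu=np.mgrid[0:400,0:640]; P=atd(n,np.c_[uu.ravel(),vv.ravel()],d).reshape(400,640,3)
    X,Y,Z=P[...,0],P[...,1],P[...,2]
    m=(abs(X-.546)<.03)&(abs(Y+.112)<.06)&(Z>.13)&(Z<.19)&(g>75); q=P[m]
    if len(q)>8: print(n,'insert',len(q),np.percentile(q,[3,50,97],axis=0).round(4).tolist())
    m=(abs(X-.486)<.05)&(abs(Y+.26)<.05)&(Z>.09)&(Z<.14)&(g<70); q=P[m]
    if len(q)>8: print(n,'grip',len(q),np.percentile(q,[3,50,97],axis=0).round(4).tolist())
    out.append(cv2.resize(im[120:220,240:340] if n=='scene' else im[150:250,310:410],(400,400),interpolation=3))
cv2.imwrite('pics/crop4.png',np.hstack(out))
E
```

```text
[ 0.48395557 -0.25824326  0.36688992] [-1.79964599e+02 -8.33861089e-04 -9.90599751e-01] 0.0003541819760889903 14.7333
scene insert 151 [[0.5411, -0.1518, 0.1327], [0.5508, -0.1041, 0.1651], [0.5553, -0.0671, 0.1757]]
scene grip 94 [[0.4771, -0.2835, 0.1086], [0.491, -0.2522, 0.1236], [0.5014, -0.2336, 0.1332]]
top insert 143 [[0.5373, -0.1586, 0.1392], [0.5435, -0.1145, 0.1669], [0.552, -0.0686, 0.1752]]
top grip 22 [[0.4741, -0.2436, 0.1175], [0.4842, -0.2392, 0.1241], [0.4988, -0.2353, 0.1306]]
```

View pics/crop4.png

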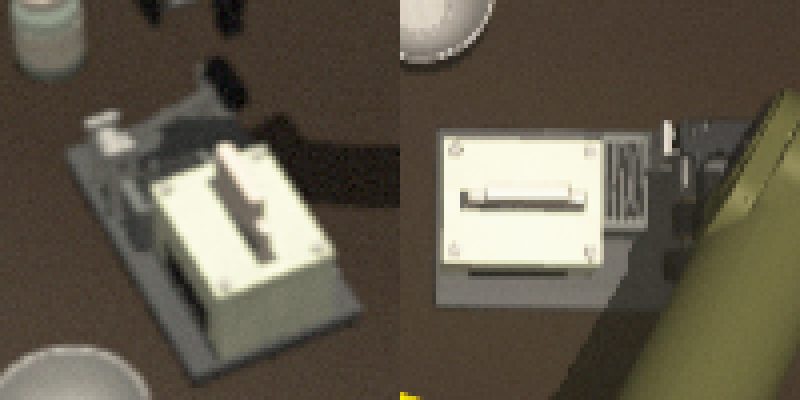

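The picture shows the insert seated in the slot, with the bar standing on the head at left-crop (235,180), and the lever still up with its black grip at (225,85). Now I'll press down.

Emit:
jog_arm:
  rows:
    - [1,0,0,0.01,0,0,0]
    - [1,0,0,0.012,0,0,0]
    - [1,0,0,0.012,0,0,0]
    - [1,0,0,0.01,0,0,0]
    - [1,0,0,0.005,0,0,0]
    - [1,0,0,0.003,0,0,0]
    - [1,0,0,0,0,0,0]
  grip_force: 30

```text
time_s: 15.42
tool_pos: [0.4837, -0.2583, 0.314]
tool_rot: [-180.0, 0.1, -1.0]
force: [0.2, 1.0, -0.1]
grip_width: 0.0002
```

Emit:
jog_arm:
  rows:
    - [1,0,0,0.003,0,0,0]
    - [1,0,0,0.003,0,0,0]
    - [1,0,0,0.003,0,0,0]
    - [1,0,0,0.003,0,0,0]
    - [1,0,0,0,0,0,0]
    - [1,0,0,0,0,0,0]

```text
time_s: 15.92
tool_pos: [0.4836, -0.2588, 0.303]
tool_rot: [180.0, 0.0, -1.0]
force: [-4.3, -0.0, 3.3]
grip_width: 0.0003
```

Contact is at the expected height, but there is a sideways force because the grip's top sweeps toward -x. I'll lift off, shift +x, and press again following the arc.

Emit:
jog_arm:
  rows:
    - [1,0,0,-0.006,0,0,0]
    - [1,0,0,-0.008,0,0,0]
    - [1,0.005,0,0,0,0,0]
    - [1,0,0,0,0,0,0]
    - [1,0,0,0.004,0,0,0]
    - [1,0,0,0.003,0,0,0]

```text
time_s: 16.42
tool_pos: [0.4889, -0.2584, 0.3095]
tool_rot: [-180.0, 0.0, -1.0]
force: [-0.6, 1.4, 4.1]
grip_width: 0.0004
```

Emit:
jog_arm:
  rows:
    - [1,-0.0007,0,0.003,0,0,0]
    - [1,-0.0007,0,0.003,0,0,0]
    - [1,-0.0007,0,0.003,0,0,0]
    - [1,-0.0007,0,0.003,0,0,0]
    - [1,0,0,0,0,0,0]

```text
time_s: 16.83
tool_pos: [0.4854, -0.2585, 0.2972]
tool_rot: [-180.0, 0.1, -1.0]
force: [-3.3, 1.7, 5.7]
grip_width: 0.0002
```

Emit:
jog_arm:
  rows:
    - [1,-0.001,0,0.003,0,0,0]
    - [1,-0.001,0,0.003,0,0,0]
    - [1,-0.0007,0,0.003,0,0,0]
    - [1,-0.0007,0,0.003,0,0,0]
    - [1,-0.0005,0,0.002,0,0,0]
    - [1,0,0,0,0,0,0]
    - [1,0,0,0,0,0,0]

```text
time_s: 17.42
tool_pos: [0.4827, -0.2584, 0.2844]
tool_rot: [-180.0, -0.1, -1.0]
force: [-2.3, 1.5, 6.0]
grip_width: 0.0002
```

```bash
python3 - <<'E'
from h import *
o=status.get_obs();print(o['tool_pos'],o['force'],o['time_s'])
out=[]
for n in('scene','top'):
    im,d=cams.read_camera(n); im=im[...,::-1].copy(); g=cv2.cvtColor(im,cv2.COLOR_BGR2GRAY)
    vv,uu=np.mgrid[0:400,0:640]; P=atd(n,np.c_[uu.ravel(),vv.ravel()],d).reshape(400,640,3)
    X,Y,Z=P[...,0],P[...,1],P[...,2]
    m=(abs(X-.546)<.03)&(abs(Y+.112)<.06)&(Z>.13)&(Z<.19)&(g>75); q=P[m]
    if len(q)>8: print(n,'insert',len(q),np.percentile(q,[3,50,97],axis=0).round(4).tolist())
    m=(abs(X-.486)<.05)&(abs(Y+.24)<.012)&(Z>.04)&(Z<.14)&(g<70); q=P[m]
    if len(q)>8: print(n,'grip +y end',len(q),np.percentile(q,[3,50,97],axis=0).round(4).tolist())
    # rod: height profile along x
    for x in np.arange(.50,.60,.02):
        m=(abs(X-x)<.01)&(abs(Y+.258)<.006)&(Z>.04)&(Z<.14); 
        if m.sum()>3: print(' rod x %.2f z %.3f n %d'%(x,np.median(Z[m]),m.sum()))
    out.append(cv2.resize(im[110:210,240:340] if n=='scene' else im[150:250,310:410],(400,400),interpolation=3))
cv2.imwrite('pics/crop5.png',np.hstack(out))
E
```

```text
[ 0.48265422 -0.25837516  0.28437675] [-2.31679616  1.47073859  5.98464716] 17.4167
scene insert 152 [[0.5415, -0.1484, 0.1328], [0.5507, -0.1037, 0.1645], [0.5554, -0.0641, 0.1748]]
scene grip +y end 78 [[0.4767, -0.2514, 0.0797], [0.4866, -0.2451, 0.1006], [0.4979, -0.2322, 0.1382]]
 rod x 0.50 z 0.096 n 21
 rod x 0.52 z 0.092 n 15
 rod x 0.54 z 0.089 n 15
 rod x 0.56 z 0.090 n 11
 rod x 0.58 z 0.088 n 10
top insert 140 [[0.5376, -0.1563, 0.1406], [0.544, -0.114, 0.1674], [0.5521, -0.0686, 0.1747]]
```

View pics/crop5.png

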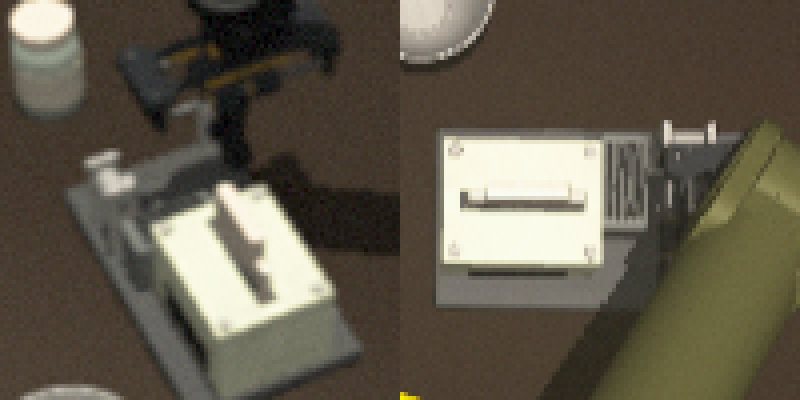

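The lever is nearly level (rod slope about 0.05 rad up) and the insert is unchanged. I'll press 3 mm more, then settle.

Emit:
jog_arm:
  rows:
    - [1,-0.0003,0,0.002,0,0,0]
    - [1,0,0,0.0015,0,0,0]
    - [1,0,0,0,0,0,0]
    - [1,0,0,0,0,0,0]
    - [1,0,0,0,0,0,0]
    - [1,0,0,0,0,0,0]

```text
time_s: 18.02
tool_pos: [0.4823, -0.2584, 0.281]
tool_rot: [-180.0, -0.1, -1.0]
force: [-1.1, 0.6, 6.4]
grip_width: 0.0006
```

```bash
python3 - <<'E'
from h import *
A=[]
for i in range(6):
    im,d=cams.read_camera('scene'); vv,uu=np.mgrid[100:220,230:350]; A.append(atd('scene',np.c_[uu.ravel(),vv.ravel()],d))
P=np.vstack(A); X,Y,Z=P.T; xs=[];zs=[]
for x in np.arange(.50,.59,.01):
    m=(abs(X-x)<.006)&(abs(Y+.258)<.007)&(Z>.06)&(Z<.13); xs.append(x);zs.append(np.median(Z[m]))
print('rod slope',np.polyfit(xs,zs,1),np.round(zs,3))
o=status.get_obs();print(o['tool_pos'],o['force'],o['time_s'])
E
```

```text
rod slope [-0.00364445  0.09100768] [0.091 0.089 0.088 0.088 0.089 0.089 0.089 0.089 0.089]
[ 0.48226958 -0.25843051  0.28100547] [-2.46979907  2.42219783  6.98106497] 18.3167
```

The rod is level (slope 0.004), so the lever is at about 0.25 rad, held with about 6.5 N. Handing in.

```bash
python3 -c "
from h import *
env.sign_off(); o=status.get_obs(); print(o['tool_pos'],o['force'],o['time_s'])"
```

```text
the job is handed in; nothing more can be done
the job is handed in; nothing more can be done
```

I moved the white bar-grip insert from the rack's near slot into the slicer slot and let go. I then pressed the lever to halfway from above with closed fingers and handed in, still holding it, at about 18.3 s.

- **Insert:** I felt the slot floor at 8.7 N, at the expected height. After release, the bar stood in the slot at about home height (top measured near 0.17 m). It had not moved by the picture taken with the lever almost down.
- **Lever:** The rod measured level (slope 0.004 rad), so the lever was at about 0.25 rad. The fingertips pushed down with about 6 to 7 N at the height expected for halfway.
- **What disagreed:** My first press showed a sideways force of about 4 N. I lifted off at about 0.07 rad, shifted 5 mm and pressed again along the arc. The last force reading still had 2 to 2.5 N sideways.
- **Not checked:** I did not measure the other insert, bowl, mug and jar again at the end; no unexpected contact forces showed up. Sign-off gave no verdict.

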